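# Reassemble a washed tube rack: two drilled tiers over four stepped posts

## Task

Put the washed tube rack back together: take the blue tier, the one with the wide post holes, off the sloping draining stand and lower it over all four posts of the rack base until it sits level on the lower shoulders, then lower the white tier over the same posts until it sits level on the upper shoulders. Lower each tier under control rather than letting it drop or forcing it down, and leave the other things on the bench where they are.

Things in the scene. Friction and masses are not known exactly. Their poses are not given: they have to be found in the camera images.
- rack: Tube rack base, loose, 0.9 kg: white plate 172 (x) x 72 (y) mm, top at 14 mm, rubber feet; four upright stepped posts at x = +-66, y = +-17 mm: grey sleeve 24 mm in diameter up to 42 mm (lower shoulder), aluminium sleeve 16 mm up to 78 mm (upper shoulder), steel rod 8 mm up to 100 mm, tapered tip. Heights from the worktop. Origin: centre of its underside, z up. Same after a half turn.
- lower_tier: Lower tier: blue plate, 164 (its x) x 64 (its y) x 8 mm, about 80 g; two rows of four 18 mm tube holes and four post holes at x = +-66, y = +-17 mm; the same after a half turn. Origin: centre of its underside, z out of its upper face, x up the slope of the stand at the start. Its post holes are 18.5 mm wide: they pass the 16 mm sleeves and stop on the 24 mm ones.
- upper_tier: Upper tier: white plate, 164 (its x) x 64 (its y) x 8 mm, about 80 g; two rows of four 18 mm tube holes and four post holes at x = +-66, y = +-17 mm; the same after a half turn. Origin: centre of its underside, z out of its upper face, x up the slope of the stand at the start. Its post holes are 10 mm wide: they pass the 8 mm rods and stop on the 16 mm sleeves.
- lower_seat (a point): Point on the rack's centre line, 42 mm up, level with the lower shoulders: the blue tier's origin comes here when it is seated. Axes as the rack's.
- upper_seat (a point): Point on the rack's centre line, 78 mm up, level with the upper shoulders: the white tier's origin comes here when it is seated. Axes as the rack's.
- drain_stand: Draining stand, fixed: steel wire frame, 282 mm wide (y), 140 mm high, sloping at 35 degrees, low end with a lip wire at its front (-x), over a drip tray 150 x 262 x 14 mm. The tiers lie side by side, about 60 mm either side of its middle, either one on either side, their middles 78 mm up. Cross wires lie 45 mm up and down the slope from the plates' middles, none under them. Origin: on the worktop, centre.
- timer: Bystander: white bench timer, 62 x 68 x 18 mm, loose; origin under its centre.
- marker: Bystander: black and white marker pen, 135 mm long, 17 mm thick, loose, lying; origin under its centre.
- cocoa_jar: Bystander: jar with blue lid, 52 mm in diameter, 71 mm high, loose; origin under its centre.
- tablet: Bystander: tablet computer in a black case, 245 x 170 x 10 mm, loose, lying; origin under its centre.

How it is judged:
On the way, in this order (a step that is already met when the one before it is completed fails the run):
1. the blue tier sits level on the lower shoulders of all four posts (z of lower_tier in the frame of rack between 0.039 and 0.0445 m and horizontal distance between lower_tier and rack below 0.004 m and angle between the x axis of lower_tier and the x axis of rack, either way round below 0.05 rad and angle between the z axis of lower_tier and the z axis of rack, either way round below 0.03 rad), for 0.2 s.
2. the white tier sits level on the upper shoulders, above the blue one (all of step 1 and z of upper_tier in the frame of rack between 0.075 and 0.0805 m and horizontal distance between upper_tier and rack below 0.004 m and angle between the x axis of upper_tier and the x axis of rack, either way round below 0.05 rad and angle between the z axis of upper_tier and the z axis of rack, either way round below 0.03 rad), for 0.2 s.
At the end, for the whole second after the job is handed in: Blue tier on the lower and white tier on the upper shoulders of the upright rack: each within 2.5 mm of its seated height, 4 mm of the rack's centre, 0.05 rad of its direction (either way round) and level within 0.03 rad; all at rest (all of step 2 and linear speed of each of lower_tier, upper_tier, rack below 0.02 m/s and angle between rack's own z axis and vertical below 0.03 rad); the robot touches nothing.
It fails at once if a tier falls freely, out of the fingers, at more than 0.5 m/s (a drop of more than about 13 mm) ((linear speed of lower_tier above 0.5 m/s and contact force between the fingers and lower_tier below 0.05 N) or (linear speed of upper_tier above 0.5 m/s and contact force between the fingers and upper_tier below 0.05 N)).
It fails at once if a tier is forced against the rack with more than 40 N (contact force between any of lower_tier, upper_tier and rack above 40 N).
It fails at once if the rack base is tipped by more than 0.15 rad (angle between rack's own z axis and vertical above 0.15 rad).
It fails at once if a bystander is shifted by more than 30 mm (distance of any of timer, marker, cocoa_jar, tablet from where it was at the start of the episode above 0.03 m).
It also fails if it takes over 58 s, if anything falls off the work surface, if the arm or the gripper's body presses on something with over 40 N, if the wrist force passes 120 N, or if a joint passes its speed limit or range.

## Robot

A 6-joint arm with a two-finger parallel gripper is mounted at the origin on a cart in front of the work surface, level with it; the furniture and walls round the work are solid. World frame = base frame: x ahead of the robot, y to its left, z up, the work surface at z = 0. Lengths are in m, angles in rad, forces in N, time in s.
With the tool pointing down it reaches from about 0.275 to 0.825 m from the base axis. Payload 4.9 kg.
Tool frame: the origin (TCP) lies on the centre line of the jaws, within the pads' length; the fingertips stand 11 mm ahead of it and the grasp point (between the pads) lies 8 mm behind it; z points along the fingers, y is the line along which they close (so a half turn about z gives the same grasp; the last joint's range is limited). The gripper opens to 85 mm and grips with 20 to 120 N. Pads are 22 mm wide; open, the fingers measure 114 mm over their backs; the gripper's body (76 mm by 85 mm) begins 54 mm behind the grasp point. The pads swing forward as they close: fully open they stand 13 mm farther back than shut.
Start: joints at [1.163, 0.326, -0.193, 1.052, 0, 1.437], TCP at [0.149, 0.53, 0.242] pointing down, gripper open.
Joint ranges: [-2.65, 2.65], [-0.97, 1.79], [-1.3, 1.35], [-1.93, 2.1], [-1.47, 1.37], [-3.14, 3.14]. Speed limits (rad/s): [2.57, 2.57, 3.14, 3.14, 3.14, 3.14].

## Interface

Orientations are given as a unit quaternion [w, x, y, z].
In Python, from cell import arm, vision, workorder gives the robot as it stands.
- The arm moves only by the tool drive_tool, never from a script. Its argument "targets" is a list of rows, each a list of 7 numbers: the shift along the tool's x, y, z normalised to -1 to 1, where 1 is 500 mm, then the turn, a rotation vector about the tool's x, y, z normalised to -1 to 1, where 1 is 0.5 rad, then the closure, from -1 (fully open) to 1 (shut), so that 0 is half open. In form: [[tx, ty, tz, wx, wy, wz, gripper], ...]. A call has 1 to 10 rows; each row is the pose to reach, as a shift and turn from the pose commanded when the call began, along the tool's axes at that moment; what a row does not reach only later rows make up. A row lasts 1/12 s, in which the tool goes at most 41.7 mm and 7.16 degrees, less where a joint would pass 70% of its speed; a pose out of reach is approached as far as the arm can. A call with a number of a shift or a turn outside -1 to 1 is refused whole. A call with a gripper value outside its range is refused whole. The fingers move at their own pace and stop on an object; "squeeze" is the grip in N (left out, the last holds). Time passes only in rows, so rows that repeat a pose let the fingers close. It gives the time, the measured TCP pose, the force, the opening and the grip force at its end, in the units of the state.
- arm.get_obs(): the state, without advancing time (a new reading comes with each control period).
- vision.capture(name): name is "scene" or "side" or "wrist"; returns a dict with "image" (384x512x3 uint8, red, green, blue), "range_z" (384x512 float32, m along the optical axis (not along the pixel's ray), 0 where there is no reading), "intrinsics" (3x3 intrinsics, pixels), "extrinsics" (4x4, takes a point from camera to world coordinates); the wrist camera has in their place "hand_eye" (4x4, takes a point from camera to tool coordinates, whose origin is the TCP and whose axes are the flange's). Camera axes: x right, y down, z forward; pixel columns grow to the right and rows downward; lengths in m; the calibration is good to about 2 mm. A picture is of the moment at which its call begins: read the wrist's pose just before it.
- workorder.hand_in(): hands the job in; it is judged then, once.
Trained networks look in a picture, given as the dict that the camera call returned (one of the last four; its "shot" number tells which), for a name from the list of things; names that differ only in an ending like _2 or _b are one class to them, and where a whole thing is asked for, a point or a joint stands for the part that bears it (a point fixed in the world has none). Each returns a list of dicts, best first, with "confidence" (0 to 1); they miss things now and then, are a little off and sometimes report something else, mostly with a low value. They report only what shows in the picture. A call takes as long as a camera call.
- vision.boxes_of(picture, target): "at" ([x, y, z] in m, in world coordinates, good to about 4 mm: the middle of the surface that is visible of it).
- vision.tip_of(picture, target): "at" ([x, y, z] in m, in world coordinates, good to about 4 mm: a listed point, or the origin of a listed thing).
The state is a dict: "clock": time; "joint_pos": joint angles; "qd": joint speeds; "joint_torque": joint torques, N m; "tcp_pos": TCP position; "eef_rot": TCP orientation; "ft_force": force on the tool from outside, world axes, zero at the start; "ft_torque": the same for the moment, N m; "grip_width": opening from 0.0 (shut) to 1.0 (fully open); "grasp_force": force on a finger pad.
Only numpy, scipy, OpenCV 4.12 (cv2) and the standard library are available. Lean on these libraries where they do the work, as an engineer would, in place of code of your own. Each camera call takes 0.05 s, during which the arm holds its last target. There are 200 camera calls.

## Working session

There is one attempt and no reset: what is moved stays moved. The work goes in short steps, Python scripts to look and compute and a tool call to move; the robot and the scene stay as the last step left them, time stands still between calls to the robot, and variables do not carry over. Pictures are saved under pics/ and viewed, at most 11 in all, crops included, and the job is handed in when it is done.

Besides the shell and the picture viewer there is one more tool, called after ">>>" by a JSON object that holds its "op" and its "data". drive_tool: Moves the arm, as the interface text tells. Scaled input: -1 to 1 covers 500 mm each way for a shift and 0.5 rad each way for a turn. Its arguments: {"type":"object","properties":{"targets":{"type":"array"},"squeeze":{"type":"number"}},"required":["targets"]}

```bash
mkdir -p pics; ls; cat > h.py <<'E'
import numpy as np, cv2
from cell import arm, vision, workorder
from scipy.spatial.transform import Rotation as R
def save(p,n): cv2.imwrite('pics/'+n+'.png',p['image'][:,:,::-1])
def Tt(o=None):
    o=o or arm.get_obs(); T=np.eye(4); q=o['eef_rot']; T[:3,:3]=R.from_quat([q[1],q[2],q[3],q[0]]).as_matrix(); T[:3,3]=o['tcp_pos']; return T
def ext(p,T=None): return np.array(p['extrinsics']) if 'extrinsics' in p else T@np.array(p['hand_eye'])
def cloud(p,E):
    z=p['range_z']; K=p['intrinsics']; v,u=np.mgrid[:384,:512]
    P=np.stack([(u-K[0][2])/K[0][0]*z,(v-K[1][2])/K[1][1]*z,z],-1)
    W=P@E[:3,:3].T+E[:3,3]; W[z<=0]=np.nan; return W
E
python3 - <<'E'
from h import *
np.set_printoptions(precision=4,suppress=True)
o=arm.get_obs(); print(o)
a=vision.capture('scene'); b=vision.capture('side')
save(a,'a'); save(b,'b')
for p in (a,b):
    print(ext(p))
    for n in ['rack','lower_tier','upper_tier','drain_stand','lower_seat','timer','marker','cocoa_jar','tablet']:
        print(n,[(np.array(d['at']),round(d['confidence'],2)) for d in vision.tip_of(p,n)[:2]])
E
```

```text
pics
{'clock': 0.0, 'joint_pos': array([ 1.1628,  0.327 , -0.1936,  1.052 , -0.    ,  1.4366]), 'qd': array([-0.0002, -0.0002, -0.0012, -0.0002,  0.0011, -0.001 ]), 'joint_torque': array([ -0.0003, -44.3398,  26.2443,   0.0155,  -0.0002,  -0.    ]), 'tcp_pos': array([0.1485, 0.529 , 0.2415]), 'eef_rot': array([-0.0002,  0.1365,  0.9906, -0.0009]), 'ft_force': array([0.1052, 0.3488, 0.9907]), 'ft_torque': array([ 0.0436,  0.0301, -0.0019]), 'grasp_force': 0.0, 'grip_width': 0.9988425162029357}
[[ 0.7492 -0.4454  0.4902  0.0772]
 [-0.6622 -0.517   0.5423 -0.5278]
 [ 0.0119 -0.731  -0.6823  0.7327]
 [ 0.      0.      0.      1.    ]]
rack [(array([ 0.5659, -0.1239,  0.0024]), 0.82)]
lower_tier [(array([0.5612, 0.1519, 0.0799]), 0.81)]
upper_tier [(array([0.5449, 0.2657, 0.0805]), 0.67)]
drain_stand [(array([ 0.5542,  0.2092, -0.0007]), 0.77)]
lower_seat [(array([ 0.5646, -0.1269,  0.0422]), 0.57)]
timer [(array([ 0.3839, -0.0703, -0.0014]), 0.73)]
marker [(array([ 0.4416,  0.0447, -0.0005]), 0.81), (array([0.7148, 0.0125, 0.0003]), 0.44)]
cocoa_jar [(array([ 0.7152,  0.0091, -0.0013]), 0.65)]
tablet [(array([ 0.4432, -0.3217,  0.001 ]), 0.93)]
[[ 0.9992  0.0287 -0.0287  0.5908]
 [ 0.0404 -0.6445  0.7636 -1.0172]
 [ 0.0034 -0.7641 -0.6451  0.9531]
 [ 0.      0.      0.      1.    ]]
rack [(array([ 0.5636, -0.1251,  0.0779]), 0.71), (array([ 0.5643, -0.1227,  0.0035]), 0.61)]
lower_tier [(array([0.5656, 0.154 , 0.0752]), 0.9)]
upper_tier [(array([0.5479, 0.2677, 0.0789]), 0.88), (array([ 0.5653, -0.1238,  0.0012]), 0.44)]
drain_stand [(array([0.5564, 0.2129, 0.0002]), 0.8)]
lower_seat [(array([ 0.564 , -0.1221,  0.0422]), 0.96)]
timer [(array([ 0.3853, -0.0726, -0.0018]), 0.88)]
marker [(array([ 0.4453,  0.0454, -0.0015]), 0.69)]
cocoa_jar [(array([0.7188, 0.0149, 0.0008]), 0.66)]
tablet [(array([ 0.4406, -0.319 , -0.0024]), 0.58)]
```

View pics/a.png

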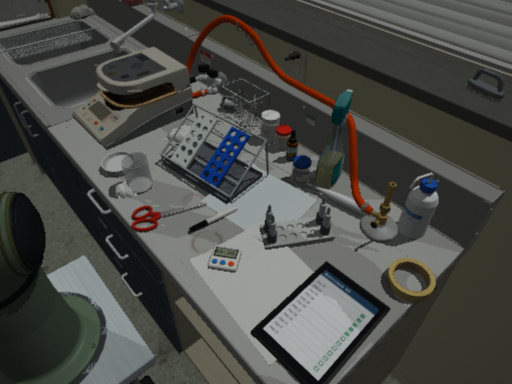

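View pics/b.png

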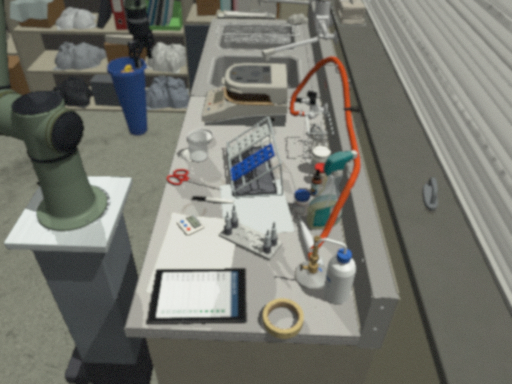

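The scene view shows the blue tier on the stand at about (228,155), the white one at about (190,140), the rack at about (297,230), with timer, marker and tablet in front of it. Next I fit poses from the depth data.

```bash
cat >> h.py <<'E'
np.set_printoptions(precision=4,suppress=True)
def tierfit(p,W,c,blue):
    """fit plate near c: returns centre of upper face, x axis (up slope/+x), normal"""
    im=p['image'].astype(int); hsv=cv2.cvtColor(p['image'],cv2.COLOR_RGB2HSV)
    m=np.nan_to_num(np.linalg.norm(W-c,axis=-1),nan=9)<0.1
    isb=(hsv[...,0]>100)&(hsv[...,0]<130)&(hsv[...,1]>120)
    m&= isb if blue else ((hsv[...,1]<70)&(hsv[...,2]>90))
    P=W[m]; rng=np.random.default_rng(0); best=None
    for _ in range(300):
        a=P[rng.choice(len(P),3)]; n=np.cross(a[1]-a[0],a[2]-a[0]); l=np.linalg.norm(n)
        if l<1e-5: continue
        n/=l; k=abs((P-a[0])@n)<0.003
        if best is None or k.sum()>best.sum(): best=k
    Q=P[best]; c0=Q.mean(0); n=np.linalg.svd(Q-c0)[2][2]; n*=np.sign(n[2])
    ex=np.array([1,0,0])-n[0]*n; ex/=np.linalg.norm(ex); ey=np.cross(n,ex)
    uv=np.c_[(Q-c0)@ex,(Q-c0)@ey].astype(np.float32)
    r=cv2.minAreaRect(uv); box=cv2.boxPoints(r)
    e=[box[1]-box[0],box[2]-box[1]]; l=max(e,key=np.linalg.norm); l=l/np.linalg.norm(l); l*=np.sign(l[0])
    return c0+r[0][0]*ex+r[0][1]*ey, l[0]*ex+l[1]*ey, n, r[1], len(Q)
E
python3 - <<'E'
from h import *
a=vision.capture('scene'); b=vision.capture('side'); w=vision.capture('wrist'); save(w,'w0'); print(w['hand_eye'],w['intrinsics'])
for p in (a,b):
    W=cloud(p,ext(p))
    for c,bl in (([.563,.153,.082],1),([.546,.267,.082],0)): 
        r=tierfit(p,W,np.array(c),bl); print(r, 'yaw',np.arctan2(r[1][1],r[1][0]),'slope',np.arccos(r[2][2])*57.3)
    m=(np.abs(W[...,0]-.565)<.11)&(np.abs(W[...,1]+.124)<.11)&(W[...,2]>.05)&(W[...,2]<.11)
    P=W[m][:,:2]; r=cv2.minAreaRect(P.astype(np.float32)); print('rack',len(P),r,P.mean(0))
E
```

```text
[[-0.0004 -0.9521 -0.3058  0.0787]
 [ 1.      0.     -0.0012 -0.0006]
 [ 0.0011 -0.3058  0.9521 -0.1318]
 [ 0.      0.      0.      1.    ]] [[338.6684   0.     254.2072]
 [  0.     338.6684 192.4567]
 [  0.       0.       1.    ]]
(array([0.5582, 0.1515, 0.0849]), array([0.8086, 0.1306, 0.5737]), array([-0.5676, -0.0836,  0.819 ]), (0.1640692949295044, 0.06730766594409943), 861) yaw 0.16017364360446368 slope 35.01644182004086
(array([0.5419, 0.2651, 0.0851]), array([0.8008, 0.1835, 0.5702]), array([-0.5665, -0.0773,  0.8204]), (0.17656496167182922, 0.08407935500144958), 744) yaw 0.2252226612673093 slope 34.872860440942745
rack 367 ((0.5638819932937622, -0.12422016263008118), (0.05016957223415375, 0.14780911803245544), 60.13115310668945) [ 0.5624 -0.1269]
(array([0.5601, 0.1504, 0.0841]), array([0.8082, 0.132 , 0.5739]), array([-0.5681, -0.0821,  0.8189]), (0.16210108995437622, 0.07009902596473694), 411) yaw 0.16184894960864415 slope 35.030188693730366
(array([0.5443, 0.261 , 0.0826]), array([0.822 , 0.0026, 0.5695]), array([-0.5667, -0.0944,  0.8185]), (0.17424538731575012, 0.10579939186573029), 397) yaw 0.003170639250813677 slope 35.06932116918781
rack 263 ((0.5679662823677063, -0.12485483288764954), (0.05254547297954559, 0.14845484495162964), 59.58540344238281) [ 0.5695 -0.1295]
```

```bash
cat >> h.py <<'E'
def mkT(x,y,z,p): T=np.eye(4); T[:3,:3]=np.c_[x,y,z]; T[:3,3]=p; return T
def pose_tier(yaw,slope,p):
    ex=np.array([np.cos(yaw)*np.cos(slope),np.sin(yaw)*np.cos(slope),np.sin(slope)]); ey=np.array([-np.sin(yaw),np.cos(yaw),0])
    return mkT(-ex,ey,-np.cross(ex,ey),p)
def move(T,o=None):
    A=Tt(o); D=np.linalg.inv(A)@T; rv=R.from_matrix(D[:3,:3]).as_rotvec()
    print('mm',D[:3,3]*1000,'row',np.round(np.r_[D[:3,3]/.5,rv/.5],4),'rows>=',max(np.linalg.norm(D[:3,3])/.0417,np.linalg.norm(rv)/.125))
E
python3 - <<'E'
from h import *
T=pose_tier(.155,np.radians(35),[0,0,0]); c=np.array([.556,.185,.085]); T[:3,3]=c-T[:3,2]*.15; print(T)
move(T)
E
```

```text
[[-0.8093 -0.1544  0.5667  0.471 ]
 [-0.1265  0.988   0.0885  0.1717]
 [-0.5736  0.     -0.8192  0.2079]
 [ 0.      0.      0.      1.    ]]
mm [-407.052  -257.3095   34.4104] row [-0.8141 -0.5146  0.0688 -0.262  -1.2028 -0.8306] rows>= 11.577633970001376
```

View pics/w0.png

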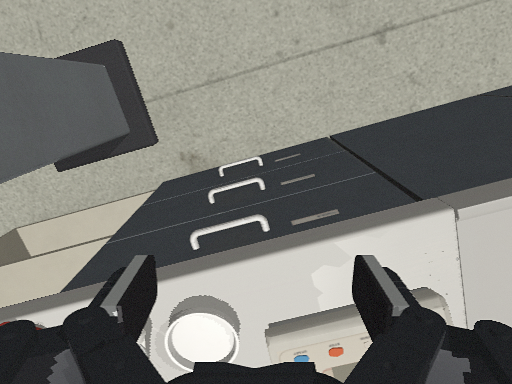

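The wrist view shows the fingers at the bottom left and right, (130,300) and (375,300), with the drawers above them. I move to the look position in front of the stand.

>>> {"op": "drive_tool", "data": {"targets": [[-0.81,-0.51,0.0,-0.2,-0.9,-0.7,-1],[-0.81,-0.51,0.0,-0.2,-0.9,-0.7,-1],[-0.81,-0.51,0.0,-0.2,-0.9,-0.7,-1],[-0.81,-0.51,0.0,-0.2,-0.9,-0.7,-1],[-0.81,-0.51,0.0,-0.2,-0.9,-0.7,-1],[-0.81,-0.51,0.0,-0.2,-0.9,-0.7,-1],[-0.81,-0.51,0.0,-0.2,-0.9,-0.7,-1],[-0.81,-0.51,0.0,-0.2,-0.9,-0.7,-1],[-0.81,-0.51,0.0,-0.2,-0.9,-0.7,-1],[-0.81,-0.51,0.0,-0.2,-0.9,-0.7,-1]]}}

```text
clock: 1.98
tcp_pos: [0.429, 0.2189, 0.2429]
eef_rot: [0.227, -0.04, 0.973, 0.019]
ft_force: [-0.1, 0.2, -0.7]
grip_width: 1.004
grasp_force: 0.0
```

```bash
python3 - <<'E'
from h import *
T=pose_tier(.155,np.radians(35),[0,0,0]); c=np.array([.556,.185,.085]); T[:3,3]=c-T[:3,2]*.15
move(T)
E
```

```text
mm [-18.6966 -51.2779  47.3261] row [-0.0374 -0.1026  0.0947 -0.0373 -0.3006 -0.1355] rows>= 1.7323952510162262
```

>>> {"op": "drive_tool", "data": {"targets": [[-0.037,-0.103,0.095,-0.037,-0.3,-0.135,-1],[-0.037,-0.103,0.095,-0.037,-0.3,-0.135,-1],[-0.037,-0.103,0.095,-0.037,-0.3,-0.135,-1],[-0.037,-0.103,0.095,-0.037,-0.3,-0.135,-1]]}}

```text
clock: 2.32
tcp_pos: [0.4685, 0.1705, 0.2046]
eef_rot: [0.297, -0.071, 0.952, 0.022]
ft_force: [0.5, -0.2, 0.7]
grip_width: 1.002
grasp_force: 0.0
```

```bash
python3 - <<'E'
from h import *
o=arm.get_obs(); w=vision.capture('wrist'); save(w,'w1'); T=Tt(o); W=cloud(w,ext(w,T)); print(T)
for c,bl in (([.560,.151,.083],1),([.544,.265,.083],0)): 
    r=tierfit(w,W,np.array(c),bl); print(r, 'yaw',np.arctan2(r[1][1],r[1][0]),'slope',np.arccos(r[2][2])*57.3)
E
```

```text
[[-0.8137 -0.1489  0.5619  0.4685]
 [-0.1228  0.9889  0.0843  0.1705]
 [-0.5682 -0.0004 -0.8229  0.2046]
 [ 0.      0.      0.      1.    ]]
(array([0.5583, 0.1513, 0.0846]), array([0.8113, 0.1185, 0.5725]), array([-0.5668, -0.0809,  0.8199]), (0.16403739154338837, 0.0641651377081871), 9958) yaw 0.1450059444655047 slope 34.928600088187615
(array([0.5398, 0.2466, 0.0809]), array([ 0.8212, -0.001 ,  0.5706]), array([-0.5687, -0.084 ,  0.8182]), (0.17681637406349182, 0.1275368481874466), 11866) yaw -0.001213295768650919 slope 35.09260615643159
```

View pics/w1.png

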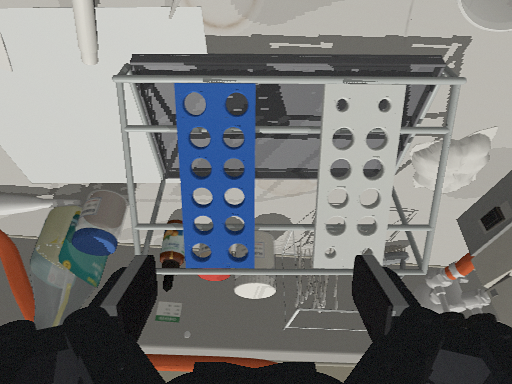

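The wrist view shows the blue tier clearly, corners about (178,83) to (255,268), and the white tier at (322,83)–(403,268); the blue fit is clean (164×64 mm). I also measure the fingertips.

```bash
python3 - <<'E'
from h import *
w=vision.capture('wrist'); C=cloud(w,np.array(w['hand_eye']))
m=(w['range_z']>0)&(w['range_z']<.2); P=C[m]; 
for s in (-1,1):
    Q=P[(P[:,1]*s>0)&(abs(P[:,0])<.03)]; print(np.percentile(Q[:,2],[90,99,100]),Q[Q[:,2]>Q[:,2].max()-.004].mean(0), abs(Q[Q[:,2]>-.01][:,1]).min())
r=Tt(); T=pose_tier(.144,np.radians(35),[0,0,0]); c=np.array([.5583,.1513,.0846])
T[:3,3]=c-T[:3,2]*.03; move(T)
D=np.linalg.inv(r)@np.r_[c,1]; print(D)
E
```

```text
[-0.0234 -0.007  -0.0023] [ 0.0006 -0.0432 -0.0044] 0.04266834916241444
[-0.0233 -0.0067 -0.0019] [ 0.0003  0.0424 -0.0043] 0.04184819440850078
mm [  1.5392 -35.0337 118.64  ] row [ 0.0031 -0.0701  0.2373  0.0114 -0.0051  0.0162] rows>= 2.966764283505746
[ 0.0015 -0.0352  0.1486  1.    ]
```

>>> {"op": "drive_tool", "data": {"targets": [[0.003,-0.07,0.12,0.0114,-0.005,0.016,-1],[0.003,-0.07,0.237,0.0114,-0.005,0.016,-1],[0.003,-0.07,0.237,0.0114,-0.005,0.016,-1],[0.003,-0.07,0.237,0.0114,-0.005,0.016,-1],[0.003,-0.07,0.237,0.0114,-0.005,0.016,-1],[0.003,-0.07,0.237,0.0114,-0.005,0.016,-1]]}}

```text
clock: 2.92
tcp_pos: [0.5415, 0.1502, 0.1096]
eef_rot: [0.3, -0.07, 0.951, 0.022]
ft_force: [0.6, -0.5, 0.3]
grip_width: 0.999
grasp_force: 0.0
```

```bash
python3 - <<'E'
from h import *
o=arm.get_obs(); w=vision.capture('wrist'); save(w,'w2'); T=Tt(o); W=cloud(w,ext(w,T))
r=tierfit(w,W,np.array([.558,.151,.084]),1); print(r, 'yaw',np.arctan2(r[1][1],r[1][0]))
T=pose_tier(.144,np.radians(35),[0,0,0]); c=np.array([.5583,.1513,.0846])
T[:3,3]=c+T[:3,2]*.017; move(T,o)
E
```

```text
bash:   644 Killed                     python3 - <<'E'
from h import *
o=arm.get_obs(); w=vision.capture('wrist'); save(w,'w2'); T=Tt(o); W=cloud(w,ext(w,T))
r=tierfit(w,W,np.array([.558,.151,.084]),1); print(r, 'yaw',np.arctan2(r[1][1],r[1][0]))
T=pose_tier(.144,np.radians(35),[0,0,0]); c=np.array([.5583,.1513,.0846])
T[:3,3]=c+T[:3,2]*.017; move(T,o)
E
```

View pics/w2.png

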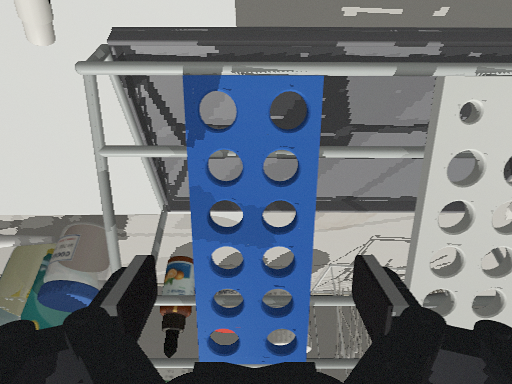

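The blue tier lies centred between the open fingers (plate about 195–315 px at mid-height, fingers at 145 and 365). The crash was only the memory-hungry SVD; I fix that.

```bash
sed -i 's/np.linalg.svd(Q-c0)\[2\]\[2\]/np.linalg.svd(Q-c0,full_matrices=False)[2][2]/' h.py; python3 - <<'E'
from h import *
o=arm.get_obs(); w=vision.capture('wrist'); T=Tt(o); W=cloud(w,ext(w,T))
r=tierfit(w,W,np.array([.558,.151,.084]),1); print(r, 'yaw',np.arctan2(r[1][1],r[1][0]))
T=pose_tier(.144,np.radians(35),[0,0,0]); c=np.array([.5583,.1513,.0846])
T[:3,3]=c+T[:3,2]*.017; move(T,o)
E
```

```text
(array([0.559 , 0.1513, 0.085 ]), array([0.8121, 0.1164, 0.5718]), array([-0.5661, -0.0808,  0.8204]), (0.16532717645168304, 0.06439939141273499), 26197) yaw 0.1423398722072632
mm [ 2.1571 -1.3113 48.2348] row [ 0.0043 -0.0026  0.0965  0.0025  0.0079  0.0048] rows>= 1.1582930214616702
```

>>> {"op": "drive_tool", "data": {"targets": [[0.002,-0.0026,0.05,0.0025,0.008,0.005,-1],[0.003,-0.0026,0.0965,0.0025,0.008,0.005,-1],[0.003,-0.0026,0.0965,0.0025,0.008,0.005,-1],[0.003,-0.0026,0.0965,0.0025,0.008,0.005,-1],[0.003,-0.0026,0.0965,0.0025,0.008,0.005,0.5],[0.003,-0.0026,0.0965,0.0025,0.008,0.005,0.5],[0.003,-0.0026,0.0965,0.0025,0.008,0.005,0.5],[0.003,-0.0026,0.0965,0.0025,0.008,0.005,0.5],[0.003,-0.0026,0.0965,0.0025,0.008,0.005,0.5],[0.003,-0.0026,0.0965,0.0025,0.008,0.005,0.5]], "squeeze": 30}}

```text
clock: 3.85
tcp_pos: [0.5678, 0.1516, 0.0711]
eef_rot: [0.3, -0.068, 0.951, 0.021]
ft_force: [-7.2, -0.6, 10.5]
grip_width: 0.745
grasp_force: 29.7
```

>>> {"op": "drive_tool", "data": {"targets": [[0,0,-0.01,0,0,0,0.5],[0,0,-0.04,0,0,0,0.5],[0,0,-0.1,0,0,0,0.5],[0,0,-0.17,0,0,0,0.5],[0,0,-0.24,0,0,0,0.5],[0,0,-0.24,0,0,0,0.5],[0,0,-0.24,0,0,0,0.5]], "squeeze": 30}}

```text
clock: 4.43
tcp_pos: [0.5, 0.1416, 0.1704]
eef_rot: [0.301, -0.068, 0.951, 0.021]
ft_force: [0.3, 0.6, -2.1]
grip_width: 0.74
grasp_force: 34.1
```

```bash
cat >> h.py <<'E'
def look(): return pose_tier(-.52,0,[.63,-.011,.25])
E
python3 - <<'E'
from h import *
move(look())
T=pose_tier(-.2,np.radians(15),[.55,.08,.25]);move(T)
E
```

```text
mm [-133.4189 -169.4743   -3.382 ] row [-0.2668 -0.3389 -0.0068  0.4052  1.1814  1.2813] rows>= 7.157271327929817
mm [-79.1898 -68.0844 -41.5958] row [-0.1584 -0.1362 -0.0832  0.2906  0.6965  0.6225] rows>= 3.9132023604528796
```

>>> {"op": "drive_tool", "data": {"targets": [[-0.03,0.0,-0.08,0.0,0.15,0.15,0.5],[-0.08,-0.05,-0.09,0.1,0.35,0.35,0.5],[-0.16,-0.136,-0.083,0.29,0.7,0.62,0.5],[-0.16,-0.136,-0.083,0.29,0.7,0.62,0.5],[-0.16,-0.136,-0.083,0.29,0.7,0.62,0.5],[-0.16,-0.136,-0.083,0.29,0.7,0.62,0.5]]}}

```text
clock: 4.93
tcp_pos: [0.5553, 0.0794, 0.2473]
eef_rot: [0.126, 0.1, 0.987, -0.014]
ft_force: [0.4, -0.3, -1.1]
grip_width: 0.741
grasp_force: 34.1
```

```bash
python3 - <<'E'
from h import *
move(look())
E
```

```text
mm [-89.0337 -73.5457  20.5535] row [-0.1781 -0.1471  0.0411  0.0762  0.5056  0.6333] rows>= 3.255845784078375
```

>>> {"op": "drive_tool", "data": {"targets": [[-0.178,-0.147,0.041,0.076,0.506,0.633,0.5],[-0.178,-0.147,0.041,0.076,0.506,0.633,0.5],[-0.178,-0.147,0.041,0.076,0.506,0.633,0.5],[-0.178,-0.147,0.041,0.076,0.506,0.633,0.5],[-0.178,-0.147,0.041,0.076,0.506,0.633,0.5],[-0.178,-0.147,0.041,0.076,0.506,0.633,0.5],[-0.178,-0.147,0.041,0.076,0.506,0.633,0.5]]}}

```text
clock: 5.52
tcp_pos: [0.6243, -0.0089, 0.2483]
eef_rot: [-0.001, 0.254, 0.967, 0.0]
ft_force: [-0.6, -0.4, -1.1]
grip_width: 0.74
grasp_force: 34.0
```

```bash
python3 - <<'E'
from h import *
o=arm.get_obs(); w=vision.capture('wrist'); save(w,'w3'); T=Tt(o); print(T)
np.savez('w3.npz',T=T,**{k:np.array(v) for k,v in w.items()})
C=cloud(w,np.array(w['hand_eye']))
# tier in tool frame (flip so normal handling works)
F=np.diag([-1,1,-1.]); r=tierfit(w,C@F.T,np.array([0,0,.015]),1); print(r)
W=cloud(w,ext(w,T))
for lo,hi in ((.012,.017),(.038,.046),(.075,.0815),(.09,.11)):
    m=(np.linalg.norm(W[...,:2]-[.565,-.124],axis=-1)<.11)&(W[...,2]>lo)&(W[...,2]<hi); print(lo,m.sum(),W[m].mean(0))
E
```

```text
[[-0.8705  0.4921 -0.0018  0.6243]
 [ 0.4921  0.8705  0.0007 -0.0089]
 [ 0.0019 -0.0003 -1.      0.2483]
 [ 0.      0.      0.      1.    ]]
(array([-0.0202,  0.0051,  0.0159]), array([ 1.    ,  0.0075, -0.0018]), array([0.0017, 0.0017, 1.    ]), (0.1231154054403305, 0.07787200808525085), 37126)
0.012 5325 [ 0.5574 -0.1247  0.0142]
0.038 847 [ 0.5614 -0.1171  0.0421]
0.075 656 [ 0.5574 -0.1175  0.0781]
0.09 344 [ 0.561  -0.1201  0.0958]
```

View pics/w3.png

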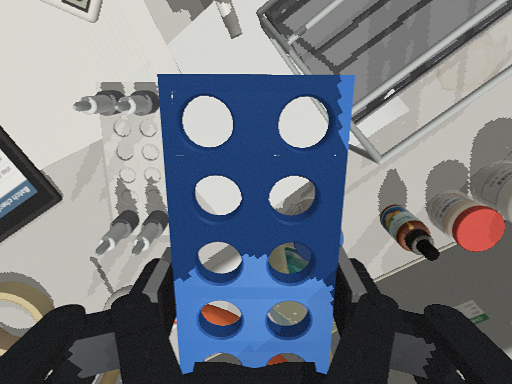

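The blue tier is held straight; its two post holes are at (207,121) and (303,121), and the rack with its four posts shows at left, (95–150, 103) and (115–150, 230). I fit the tier's holes in the tool frame and the rack's posts from the depth points.

```bash
cat >> h.py <<'E'
from scipy.optimize import least_squares
def rackfit(W,p0=(.565,-.124,-.52)):
    W=W.reshape(-1,3); W=W[~np.isnan(W[:,0])]
    W=W[(np.linalg.norm(W[:,:2]-p0[:2],axis=1)<.1)]; z=W[:,2]
    rad=np.where((z>.02)&(z<.040),.012,np.where((z>.046)&(z<.076),.008,np.where((z>.081)&(z<.092),.004,0)))
    W=W[rad>0]; rad=rad[rad>0]
    def d(p):
        c,s=np.cos(p[2]),np.sin(p[2]); q=np.array([[a*.066,b*.017] for a in(-1,1) for b in(-1,1)])@np.array([[c,s],[-s,c]])+p[:2]
        return np.linalg.norm(W[:,None,:2]-q,axis=2).min(1)-rad
    k=np.ones(len(W),bool); p=np.array(p0)
    for t in (.02,.006,.003,.003):
        k=abs(d(p))<t; p=least_squares(lambda x:d(x)[k],p,loss='soft_l1',f_scale=.0007).x
    return p,k.sum(),np.std(d(p)[k])
def holes(w,top,H=np.eye(4)):
    """hole centres (mm, diameter) on top face, tool z=top plane(a,b,c: z=a x+b y+c); tool frame"""
    C=cloud(w,np.array(w['hand_eye'])); a,b,c=top
    m=(abs(C[...,2]-(a*C[...,0]+b*C[...,1]+c))<.0012)&(abs(C[...,1])<.04)&(abs(C[...,0])<.09)
    G=np.zeros((1900,900),np.uint8)  # 10 px/mm
    E=np.array(w['hand_eye']); K=np.array(w['intrinsics'],float)
    yy,xx=np.mgrid[-95:95:1900j,-45:45:900j]/1000.
    X=np.stack([yy,xx,a*yy+b*xx+c],-1); Q=(X-E[:3,3])@E[:3,:3]
    u=(Q[...,0]/Q[...,2]*K[0,0]+K[0,2]).astype(np.float32); v=(Q[...,1]/Q[...,2]*K[1,1]+K[1,2]).astype(np.float32)
    G=(cv2.remap(m.astype(np.float32),u,v,cv2.INTER_LINEAR)>.5).astype(np.uint8)
    cs,h=cv2.findContours(G,cv2.RETR_CCOMP,cv2.CHAIN_APPROX_NONE); out=[]
    for k,ct in enumerate(cs):
        A=cv2.contourArea(ct)/100
        if h[0][k][3]>=0 and A>40:
            (x,y),(p,q),_=cv2.fitEllipse(ct); out.append((y/10-95,x/10-45,p/10,q/10))
    return np.array(out),G
E
python3 - <<'E'
from h import *
w=dict(np.load('w3.npz')); T=w['T']
W=cloud(w,ext(w,T)); print(rackfit(W))
C=cloud(w,w['hand_eye']); m=(abs(C[...,2]-(-.0159))<.006)&(abs(C[...,1])<.03)&(abs(C[...,0])<.085)
P=C[m]
for _ in range(4):
    s=np.linalg.lstsq(np.c_[P[:,:2],np.ones(len(P))],P[:,2],rcond=None)[0]; r=np.c_[P[:,:2],np.ones(len(P))]@s-P[:,2]; P=P[abs(r)<.001]
print(s,len(P)); o,G=holes(w,s); print(o[np.argsort(o[:,0])]); cv2.imwrite('pics/G.png',G[::3,::3]*255)
ys,xs=np.where(G); print(ys.min()/10-95,ys.max()/10-95)
for y in range(300,1850,200):
    q=np.where(G[y])[0]; print(y/10-95,q.min()/10-45 if len(q) else 0,q.max()/10-45 if len(q) else 0)
E
```

```text
(array([ 0.5651, -0.124 , -0.5198]), np.int64(1705), np.float64(0.00031367324438083327))
[-0.0005  0.0016 -0.0159] 28442
[[-12.9535  13.0402  17.6961  17.7407]
 [-12.6932 -14.7107  17.4586  17.8134]
 [ 12.8924  13.1341  17.5743  17.8561]
 [ 13.0749 -14.6007  17.6665  17.8343]
 [ 38.685   13.3457  17.7584  17.8701]
 [ 38.8552 -14.3755  17.7578  17.9074]
 [ 65.4325  16.4526  18.3089  18.379 ]
 [ 65.6755 -17.1599  18.2191  18.5295]]
-41.3 81.5
-65.0 0 0
-45.0 0 0
-25.0 -32.9 31.0
-5.0 -32.7 31.299999999999997
15.0 -32.4 31.299999999999997
35.0 -32.4 31.299999999999997
55.0 -32.2 31.400000000000006
75.0 -32.1 31.700000000000003
```

```bash
cat >> h.py <<'E'
def place(off,dyaw,zund,under,rack):
    """tool pose so that the tier (centre off in tool xy, axis angle dyaw in tool, underside at tool z=zund) sits at height under over rack"""
    c,s=np.cos(dyaw),np.sin(dyaw)
    X=np.eye(4); X[:3,:3]=np.array([[-c,-s,0],[-s,c,0],[0,0,-1]]).T.T; X[:3,3]=[off[0],off[1],zund]
    X[:3,0]=[-c,-s,0]; X[:3,1]=[-s,c,0]; X[:3,2]=[0,0,-1]
    Wd=np.eye(4); Wd[:3,:3]=R.from_euler('z',rack[2]).as_matrix(); Wd[:3,3]=[rack[0],rack[1],under]
    return Wd@np.linalg.inv(X)
BL=dict(off=(-.0003,-.00077),dyaw=.0062,zund=-.0079)
RK=(.5651,-.1240,-.5198)
E
python3 - <<'E'
from h import *
w=dict(np.load('w3.npz')); W=cloud(w,ext(w,w['T'])); print(rackfit(W,(.57,-.119,-.49)))
T=place(**BL,under=.115,rack=RK); print(T); move(T)
E
```

```text
(array([ 0.5651, -0.124 , -0.5198]), np.int64(1705), np.float64(0.0003136732444446897))
[[-0.871   0.4913  0.      0.5652]
 [ 0.4913  0.871   0.     -0.1232]
 [ 0.      0.     -1.      0.1071]
 [ 0.      0.      0.      1.    ]]
mm [  -4.9566 -128.7601  142.0507] row [-0.0099 -0.2575  0.2841  0.     -0.0018 -0.0015] rows>= 4.599201879478755
```

>>> {"op": "drive_tool", "data": {"targets": [[-0.01,-0.08,0.0,0,-0.002,-0.0015,0.5],[-0.01,-0.16,0.0,0,-0.002,-0.0015,0.5],[-0.01,-0.23,0.03,0,-0.002,-0.0015,0.5],[-0.01,-0.2575,0.1,0,-0.002,-0.0015,0.5],[-0.01,-0.2575,0.17,0,-0.002,-0.0015,0.5],[-0.01,-0.2575,0.23,0,-0.002,-0.0015,0.5],[-0.01,-0.2575,0.27,0,-0.002,-0.0015,0.5],[-0.01,-0.2575,0.28,0,-0.002,-0.0015,0.5],[-0.01,-0.2575,0.28,0,-0.002,-0.0015,0.5]]}}

```text
clock: 6.32
tcp_pos: [0.5649, -0.1229, 0.1091]
eef_rot: [-0.001, 0.254, 0.967, 0.0]
ft_force: [0.4, -0.6, -0.5]
grip_width: 0.744
grasp_force: 34.0
```

```bash
python3 - <<'E'
from h import *
T=place(**BL,under=.088,rack=RK);move(T); o=arm.get_obs(); print(o['tcp_pos'])
w=vision.capture('wrist'); W=cloud(w,ext(w,Tt(o))); save(w,'w4'); m=(np.linalg.norm(W[...,:2]-RK[:2],axis=-1)<.11)&(W[...,2]<.11)&(W[...,2]>.09); print(m.sum())
C=cloud(w,w['hand_eye']); Q=C[m]
for s in (-1,1):
    q=Q[(Q[:,1]*s>0)]; print(len(q), q.mean(0) if len(q) else 0)
E
```

```text
mm [-0.4399 -0.1122 28.9854] row [-0.0009 -0.0002  0.058  -0.0006 -0.0024 -0.0012] rows>= 0.695178022580071
[ 0.5649 -0.1229  0.1091]
813
408 [ 0.0276 -0.0175  0.0134]
405 [0.0284 0.0163 0.0135]
```

View pics/w4.png

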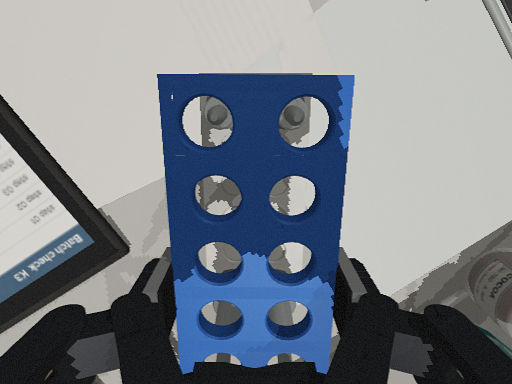

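Through the two far post holes the rod tips show at (216,115) and (293,115), symmetric in the holes at (207,121) and (303,121), so the alignment is good. I lower over the rods and measure again.

>>> {"op": "drive_tool", "data": {"targets": [[-0.0008,0,0.012,0,-0.002,-0.001,0.5],[-0.0008,0,0.024,0,-0.002,-0.001,0.5],[-0.0008,0,0.036,0,-0.002,-0.001,0.5],[-0.0008,0,0.048,0,-0.002,-0.001,0.5],[-0.0008,0,0.057,0,-0.002,-0.001,0.5],[-0.0008,0,0.057,0,-0.002,-0.001,0.5],[-0.0008,0,0.057,0,-0.002,-0.001,0.5]]}}

```text
clock: 6.95
tcp_pos: [0.5666, -0.1245, 0.0806]
eef_rot: [0.0, 0.255, 0.967, -0.0]
ft_force: [0.5, 0.1, -0.5]
grip_width: 0.743
grasp_force: 34.1
```

```bash
python3 - <<'E'
from h import *
T=place(**BL,under=.042,rack=RK);move(T); o=arm.get_obs(); print(o['tcp_pos'],o['ft_force'])
w=vision.capture('wrist'); W=cloud(w,ext(w,Tt(o))); C=cloud(w,w['hand_eye'])
X=C.reshape(-1,3); zt=o['tcp_pos'][2]
# sleeve-top ring seen / rod points above plate: fit circle r=4 around each rod
for s in (-1,1):
    q=X[(abs(X[:,1]-s*.017)<.01)&(abs(X[:,0]-.066)<.012)]; h=zt-q[:,2]
    for lo,hi,r in ((.078,.096,.004),(.05,.0765,.008)):
        k=q[(h>lo)&(h<hi)]
        # exclude hole wall
        c=[.066,s*.017]
        k=k[np.linalg.norm(k[:,:2]-c,axis=1)<.0085] 
        f=least_squares(lambda p:np.linalg.norm(k[:,:2]-p,axis=1)-r,c,loss='soft_l1',f_scale=.0005); print(s,lo,len(k),f.x,np.std(f.fun))
    print(np.histogram(h[(h>.04)],bins=14))
E
```

```text
mm [ 1.8893  0.4575 46.4745] row [ 0.0038  0.0009  0.0929 -0.0003  0.0013 -0.0039] rows>= 1.1154704601256726
[ 0.5666 -0.1245  0.0806] [ 0.4829  0.0596 -0.4716]
-1 0.078 603 [ 0.0677 -0.0168] 0.0013071956103307015
-1 0.05 7 [ 0.0678 -0.0164] 0.0012309683029693254
(array([  32,    0,    0,    0,    0,    0,    0,    1,  575,   29,   43,
        239, 2136,  360]), array([0.0411, 0.0454, 0.0498, 0.0541, 0.0584, 0.0628, 0.0671, 0.0714,
       0.0758, 0.0801, 0.0844, 0.0888, 0.0931, 0.0974, 0.1018]))
1 0.078 615 [0.0675 0.0172] 0.0013333161056980367
1 0.05 17 [0.0682 0.0172] 0.00013717966391806614
(array([  56,    0,    0,    0,    0,    1,    3,    4,  599,   42,   44,
        232, 2093,  422]), array([0.0402, 0.0446, 0.049 , 0.0534, 0.0577, 0.0621, 0.0665, 0.0709,
       0.0753, 0.0797, 0.0841, 0.0885, 0.0928, 0.0972, 0.1016]))
```

```bash
cat >> h.py <<'E'
def tips(w,zt,zlo=.0968,guess=.066):
    C=cloud(w,w['hand_eye']).reshape(-1,3); h=zt-C[:,2]; out=[]
    for s in (-1,1):
        q=C[(abs(C[:,1]-s*.017)<.0075)&(abs(C[:,0]-guess)<.0075)&(h>zlo)&(h<.104)]
        out.append([*(q[:,:2].mean(0)*1000),*(q[:,:2].min(0)*1000),*(q[:,:2].max(0)*1000),len(q),(zt-q[:,2].min())*1000])
    return np.array(out)
def plate(w,z0=-.0159):
    C=cloud(w,w['hand_eye']); P=C[(abs(C[...,2]-z0)<.006)&(abs(C[...,1])<.03)&(abs(C[...,0])<.085)]
    for _ in range(4):
        A=np.c_[P[:,:2],np.ones(len(P))]; s=np.linalg.lstsq(A,P[:,2],rcond=None)[0]; P=P[abs(A@s-P[:,2])<.001]
    o,G=holes(w,s); return s,o[np.argsort(o[:,0])]
E
python3 - <<'E'
from h import *
for i in range(2):
    o=arm.get_obs(); w=vision.capture('wrist'); print(o['clock'],o['tcp_pos'],o['joint_pos']); print(tips(w,o['tcp_pos'][2])); 
s,h=plate(w); print(s,h)
E
```

```text
7.0 [ 0.5669 -0.1246  0.0809] [-0.3434  0.5324 -0.321   0.716  -0.0003  0.1722]
[[ 68.4251 -16.5658  58.735  -24.4761  73.4421  -9.6768 251.     101.7875]
 [ 68.4996  17.3122  58.781    9.7213  73.4232  24.3978 239.     101.299 ]]
7.05 [ 0.5671 -0.1247  0.0811] [-0.3434  0.5322 -0.3208  0.7161 -0.0003  0.1722]
[[ 68.4939 -16.1734  58.5063 -24.3561  73.4293  -9.5021 266.     101.8995]
 [ 68.6309  17.4724  58.5129   9.69    73.4285  24.4935 255.     102.0249]]
[-0.0005  0.0012 -0.0159] [[-12.8455  12.9783  17.4674  17.7825]
 [-12.6891 -14.7316  17.3931  17.8193]
 [ 12.9268  13.1459  17.7054  17.9355]
 [ 13.0696 -14.5397  17.7443  17.9387]
 [ 38.7208  13.2474  17.7647  18.0184]
 [ 38.9297 -14.3933  17.7863  17.9499]
 [ 65.4662  16.4393  18.2216  18.3769]
 [ 65.6991 -17.2283  18.2576  18.448 ]]
```

>>> {"op": "drive_tool", "data": {"targets": [[0.0042,0.0012,0,0,0,0,0.5],[0.0042,0.0012,0,0,0,0,0.5],[0.0042,0.0012,0,0,0,0,0.5],[0.0042,0.0012,0,0,0,0,0.5]]}}

```text
clock: 7.43
tcp_pos: [0.5654, -0.123, 0.0812]
eef_rot: [0.001, 0.255, 0.967, -0.0]
ft_force: [0.3, 0.4, -0.6]
grip_width: 0.737
grasp_force: 34.1
```

```bash
cat >> h.py <<'E'
def rods(w,zt,c0,zlo,zhi,rmax=.0065):
    """rod axes: silhouette mid of bright/near points inside hole, above the plate top; returns tool xy per rod"""
    C=cloud(w,w['hand_eye']).reshape(-1,3); h=zt-C[:,2]; out=[]
    for c in c0:
        q=C[(np.linalg.norm(C[:,:2]-c,axis=1)<rmax)&(h>zlo)&(h<zhi)]
        f=least_squares(lambda p:np.linalg.norm(q[:,:2]-p,axis=1)-.004,c,loss='soft_l1',f_scale=.0004)
        out.append([*(f.x*1000),len(q),np.std(f.fun)*1000])
    return np.array(out)
E
python3 - <<'E'
from h import *
T=place(**BL,under=.042,rack=RK)
for i in range(2):
    move(T); o=arm.get_obs(); w=vision.capture('wrist'); zt=o['tcp_pos'][2]; print(o['clock'],o['tcp_pos'])
    for c in (.066,.068): print(rods(w,zt,np.array([[c,-.017],[c,.017]]),.082,.0935), )
a=vision.capture('side'); print(rackfit(cloud(a,ext(a)),RK))
save(w,'w5'); im=cv2.imread('pics/w5.png')[60:180,150:360]; cv2.imwrite('pics/w5c.png',cv2.resize(im,None,fx=3.6,fy=3.6))
E
```

```text
mm [ 0.2112 -0.2413 47.093 ] row [ 0.0004 -0.0005  0.0942  0.0001  0.0038 -0.0039] rows>= 1.1293558186545338
7.4333 [ 0.5654 -0.123   0.0812]
[[ 65.9036 -17.5525 100.       0.1306]
 [ 65.7638  16.5793 113.       0.1288]]
[[ 65.9036 -17.5525 100.       0.1306]
 [ 65.7638  16.5793 113.       0.1288]]
mm [ 0.2218 -0.2504 47.0504] row [ 0.0004 -0.0005  0.0941  0.0001  0.0037 -0.0038] rows>= 1.1283364997710517
7.4833 [ 0.5655 -0.123   0.0812]
[[ 65.9799 -17.5768 105.       0.1178]
 [ 65.7956  16.5837 118.       0.1348]]
[[ 65.9799 -17.5768 105.       0.1178]
 [ 65.7956  16.5837 118.       0.1348]]
(array([ 0.5674, -0.1233, -0.5201]), np.int64(232), np.float64(0.001250646446938309))
```

View pics/w5c.png

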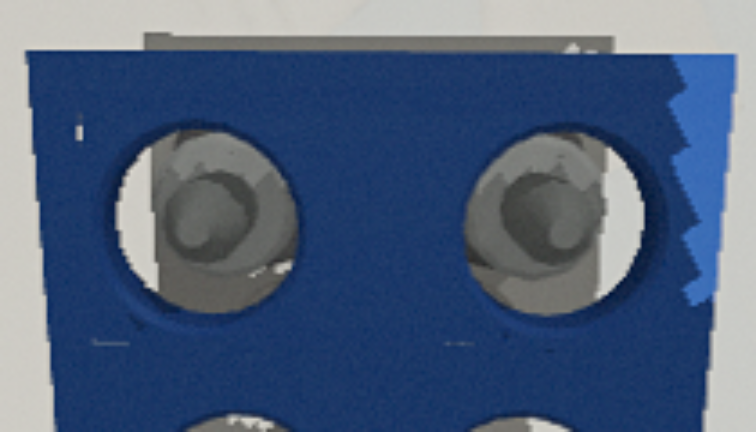

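In the crop both rods stand inside the holes, and the fit puts them within 0.3 mm of the hole centres. I continue down onto the sleeves.

>>> {"op": "drive_tool", "data": {"targets": [[0.0006,-0.0002,0.008,0,0.002,-0.002,0.5],[0.0006,-0.0002,0.016,0,0.002,-0.002,0.5],[0.0006,-0.0002,0.022,0,0.002,-0.002,0.5],[0.0006,-0.0002,0.028,0,0.002,-0.002,0.5],[0.0006,-0.0002,0.028,0,0.002,-0.002,0.5]]}}

```text
clock: 8.0
tcp_pos: [0.5645, -0.1228, 0.0661]
eef_rot: [-0.0, 0.254, 0.967, -0.0]
ft_force: [-0.7, -0.3, -2.1]
grip_width: 0.74
grasp_force: 34.1
```

```bash
python3 - <<'E'
from h import *
T=place(**BL,under=.042,rack=RK)
move(T); o=arm.get_obs(); w=vision.capture('wrist'); zt=o['tcp_pos'][2]; print(o['clock'],o['tcp_pos'],o['ft_force'],o['ft_torque'])
print(rods(w,zt,np.array([[.066,-.017],[.066,.017]]),.082,.0935), )
print(plate(w)[1][-2:])
E
```

```text
mm [-0.8301  0.0183 31.9773] row [-0.0017  0.      0.064  -0.0005 -0.0017 -0.002 ] rows>= 0.7671012636773609
8.0 [ 0.5645 -0.1228  0.0661] [-0.7061 -0.2928 -2.1192] [ 0.0358 -0.0117 -0.0057]
[[ 65.0162 -17.2491 163.       0.1434]
 [ 64.8143  16.9166 170.       0.1395]]
[[ 65.4523  16.4313  18.2352  18.313 ]
 [ 65.6413 -17.1895  18.177   18.3305]]
```

>>> {"op": "drive_tool", "data": {"targets": [[-0.0013,0.0003,0.0,0,-0.0015,-0.001,0.5],[-0.0013,0.0003,0.01,0,-0.0015,-0.001,0.5],[-0.0013,0.0003,0.02,0,-0.0015,-0.001,0.5],[-0.0013,0.0003,0.03,0,-0.0015,-0.001,0.5],[-0.0013,0.0003,0.034,0,-0.0015,-0.001,0.5]]}}

```text
clock: 8.47
tcp_pos: [0.5652, -0.123, 0.049]
eef_rot: [0.0, 0.254, 0.967, -0.0]
ft_force: [-0.0, -0.1, -1.7]
grip_width: 0.742
grasp_force: 34.1
```

```bash
cat >> h.py <<'E'
def chk(T,z0=-.0159):
    move(T); o=arm.get_obs(); w=vision.capture('wrist'); zt=o['tcp_pos'][2]; print(o['clock'],o['tcp_pos'],o['ft_force'],o['ft_torque'])
    r=rods(w,zt,np.array([[.066,-.017],[.066,.017]]),.082,.0935); s,h=plate(w,z0); hh=h[-2:].mean(0)
    print(r,s,'correct tool xy mm:',r[:,:2].mean(0)-hh[:2])
E
python3 - <<'E'
from h import *
chk(place(**BL,under=.042,rack=RK))
E
```

```text
mm [-0.1016 -0.1338 14.9035] row [-0.0002 -0.0003  0.0298 -0.0005  0.0004 -0.001 ] rows>= 0.357420999878184
8.4667 [ 0.5652 -0.123   0.049 ] [-0.0056 -0.0962 -1.6943] [ 0.0575  0.0176 -0.0051]
[[ 65.7176 -17.3739 248.       0.1721]
 [ 65.4638  16.7663 250.       0.1522]] [-0.0012  0.0011 -0.0159] correct tool xy mm: [0.7237 0.0439]
```

>>> {"op": "drive_tool", "data": {"targets": [[0,0,0.008,0,0,-0.001,0.5],[0,0,0.016,0,0,-0.001,0.5],[0,0,0.022,0,0,-0.001,0.5],[0,0,0.025,0,0,-0.001,0.5],[0,0,0.027,0,0,-0.001,0.5],[0,0,0.027,0,0,-0.001,0.5]]}}

```text
clock: 9.02
tcp_pos: [0.5656, -0.1231, 0.0363]
eef_rot: [0.001, 0.254, 0.967, -0.0]
ft_force: [-0.3, -0.1, -2.6]
grip_width: 0.744
grasp_force: 34.1
```

```bash
python3 - <<'E'
from h import *
chk(place(**BL,under=.042,rack=RK))
E
```

```text
mm [ 0.3536 -0.2393  2.223 ] row [ 0.0007 -0.0005  0.0044 -0.0001  0.0021 -0.    ] rows>= 0.05428448508405892
9.0167 [ 0.5656 -0.1231  0.0363] [-0.2835 -0.1424 -2.611 ] [-0.0042 -0.036  -0.0378]
[[ 66.1759 -17.4187 351.       0.1367]
 [ 65.9445  16.7329 373.       0.1885]] [-0.0009  0.0012 -0.0159] correct tool xy mm: [27.2429  0.1824]
```

>>> {"op": "drive_tool", "data": {"targets": [[0.0008,0,0.001,0,0.002,0,0.5],[0.0008,0,0.002,0,0.002,0,0.5],[0.0008,0,0.003,0,0.002,0,0.5],[0.0008,0,0.004,0,0.002,0,0.5],[0.0008,0,0.005,0,0.002,0,0.5],[0.0008,0,0.005,0,0.002,0,0.5]]}}

```text
clock: 9.57
tcp_pos: [0.5655, -0.123, 0.0342]
eef_rot: [0.0, 0.254, 0.967, -0.0]
ft_force: [-0.2, 0.1, 0.0]
grip_width: 0.738
grasp_force: 34.2
```

```bash
python3 - <<'E'
from h import *
chk(place(**BL,under=.042,rack=RK))
E
```

```text
mm [ 0.1438 -0.2781  0.0552] row [ 0.0003 -0.0006  0.0001  0.0001  0.0011  0.    ] rows>= 0.0076247689515518855
9.5667 [ 0.5655 -0.123   0.0342] [-0.1934  0.0864  0.0286] [ 0.0469  0.1058 -0.0218]
[[ 65.9679 -17.4573 390.       0.1455]
 [ 65.7654  16.7116 412.       0.1662]] [-0.0017  0.0011 -0.0159] correct tool xy mm: [27.0257  0.1505]
```

>>> {"op": "drive_tool", "data": {"targets": [[0,0,0.001,0,0,0,0.5],[0,0,0.001,0,0,0,0.5],[0,0,0.001,0,0,0,-0.6],[0,0,0.001,0,0,0,-1],[0,0,0.001,0,0,0,-1],[0,0,0.001,0,0,0,-1],[0,0,0.001,0,0,0,-1]]}}

```text
clock: 10.2
tcp_pos: [0.5654, -0.123, 0.0334]
eef_rot: [0.0, 0.254, 0.967, -0.0]
ft_force: [-0.8, -0.7, -0.4]
grip_width: 0.999
grasp_force: 0.0
```

>>> {"op": "drive_tool", "data": {"targets": [[0,0,-0.02,0,0,0,-1],[0,0,-0.08,0,0,0,-1],[0,0,-0.16,0,0,0,-1],[0,0,-0.24,0,0,0,-1],[0,0,-0.32,0,0,0,-1],[0,0,-0.36,0,0,0,-1],[0,0,-0.36,0,0,0,-1]]}}

```text
clock: 10.78
tcp_pos: [0.5685, -0.124, 0.2204]
eef_rot: [0.006, 0.254, 0.967, -0.0]
ft_force: [0.6, 0.7, 0.8]
grip_width: 0.998
grasp_force: 0.0
```

```bash
python3 - <<'E'
from h import *
o=arm.get_obs(); w=vision.capture('wrist'); W=cloud(w,ext(w,Tt(o))); save(w,'w6'); print(o['tcp_pos'],o['ft_force'])
hsv=cv2.cvtColor(w['image'],cv2.COLOR_RGB2HSV); m=(hsv[...,0]>100)&(hsv[...,0]<130)&(hsv[...,1]>120)&(W[...,2]>.03)&(W[...,2]<.07)&(np.linalg.norm(W[...,:2]-RK[:2],axis=-1)<.1)
P=W[m]; A=np.c_[P[:,:2]-RK[:2],np.ones(len(P))]
for _ in range(3):
    s=np.linalg.lstsq(A,P[:,2],rcond=None)[0]; k=abs(A@s-P[:,2])<.0015; P=P[k]; A=A[k]
print('blue top plane',s,len(P)); print(cv2.minAreaRect(P[:,:2].astype(np.float32)))
W2=W.copy(); print(rackfit(np.where(W[...,2:]>.052,W,np.nan),RK))
T=pose_tier(.144,np.radians(35),[0,0,0]); c=np.array([.5433,.2635,.085]); T[:3,3]=c-T[:3,2]*.14; print(T[:3,3]); move(T)
E
```

```text
[ 0.5685 -0.124   0.2204] [0.6283 0.6554 0.7816]
blue top plane [-0.0007 -0.0012  0.0501] 7817
((0.5653299689292908, -0.12418118864297867), (0.06336033344268799, 0.16346468031406403), 60.29486846923828)
(array([ 0.5653, -0.124 , -0.5198]), np.int64(523), np.float64(0.0003426026878208234))
[0.4638 0.252  0.1997]
mm [274.6761 276.2994  16.0799] row [ 0.5494  0.5526  0.0322 -0.4036 -1.1625 -1.2721] rows>= 9.350884860055958
```

Blue tier is seated: top at 50.1 mm, level, centred on the rack. Now the white one.

>>> {"op": "drive_tool", "data": {"targets": [[0.1,0.1,-0.05,-0.05,-0.2,-0.2,-1],[0.2,0.2,-0.08,-0.1,-0.4,-0.4,-1],[0.3,0.3,-0.08,-0.15,-0.6,-0.6,-1],[0.4,0.4,-0.06,-0.2,-0.7,-0.75,-1],[0.5,0.5,-0.04,-0.25,-0.8,-0.9,-1],[0.55,0.55,-0.02,-0.25,-0.8,-0.9,-1],[0.55,0.55,-0.02,-0.25,-0.8,-0.9,-1],[0.55,0.55,-0.02,-0.25,-0.8,-0.9,-1],[0.55,0.55,-0.02,-0.25,-0.8,-0.9,-1]]}}

```text
clock: 11.58
tcp_pos: [0.4639, 0.2349, 0.2241]
eef_rot: [0.206, 0.028, 0.978, 0.009]
ft_force: [0.5, -0.8, -0.1]
grip_width: 1.004
grasp_force: 0.0
```

```bash
python3 - <<'E'
from h import *
T=pose_tier(.144,np.radians(35),[0,0,0]); c=np.array([.5433,.2635,.085]); T[:3,3]=c-T[:3,2]*.14;  move(T)
E
```

```text
mm [10.8334 16.3332 22.4242] row [ 0.0217  0.0327  0.0448 -0.1404 -0.3872 -0.3689] rows>= 2.211520658885779
```

>>> {"op": "drive_tool", "data": {"targets": [[0.022,0.033,0.045,-0.14,-0.387,-0.37,-1],[0.022,0.033,0.045,-0.14,-0.387,-0.37,-1],[0.022,0.033,0.045,-0.14,-0.387,-0.37,-1],[0.022,0.033,0.045,-0.14,-0.387,-0.37,-1],[0.022,0.033,0.045,-0.14,-0.387,-0.37,-1],[0.022,0.033,0.045,-0.14,-0.387,-0.37,-1]]}}

```text
clock: 12.08
tcp_pos: [0.4666, 0.251, 0.2011]
eef_rot: [0.3, -0.068, 0.951, 0.022]
ft_force: [0.3, 0.4, 0.5]
grip_width: 1.002
grasp_force: 0.0
```

```bash
python3 - <<'E'
from h import *
o=arm.get_obs(); w=vision.capture('wrist'); save(w,'w7'); T=Tt(o); print(o['tcp_pos'])
np.savez('w7.npz',T=T,**{k:np.array(v) for k,v in w.items()})
W=cloud(w,ext(w,T)); Tp=pose_tier(.144,np.radians(35),[.5433,.2635,.085])
C=(W-Tp[:3,3])@Tp[:3,:3]   # plate frame: x down slope, y, z into plate
m=(abs(C[...,2])<.006)&(abs(C[...,1])<.055)&(abs(C[...,0])<.1)
P=C[m]; P=P[(abs(P[:,1])<.025)&(abs(P[:,0])<.07)]
for _ in range(4):
    A=np.c_[P[:,:2],np.ones(len(P))]; s=np.linalg.lstsq(A,P[:,2],rcond=None)[0]; P=P[abs(A@s-P[:,2])<.001]
print(s,len(P))
k=m&(abs(C[...,2]-(C[...,0]*s[0]+C[...,1]*s[1]+s[2]))<.0025)
n,l,st,ce=cv2.connectedComponentsWithStats(cv2.morphologyEx(k.astype(np.uint8),cv2.MORPH_OPEN,np.ones((9,9)))); j=1+np.argmax(st[1:,4])
Q=C[l==j]; r=cv2.minAreaRect(Q[:,:2].astype(np.float32)); print(r); x,y=r[0]
print('centre top', Tp[:3,3]+Tp[:3,:3]@[x,y,s[0]*x+s[1]*y+s[2]])
E
```

```text
[0.4666 0.251  0.2011]
[-0.001   0.0029 -0.0003] 5705
((0.0007767900824546814, 0.005906891077756882), (0.16399027407169342, 0.06413310766220093), 0.0883088931441307)
centre top [0.5417 0.2692 0.0848]
```

View pics/w7.png

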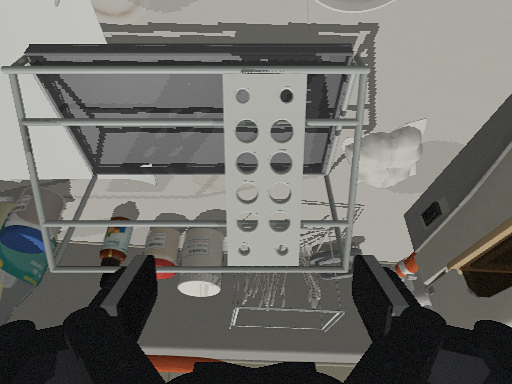

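The white tier shows at (225,72)–(303,268), rail at x≈357 leaving room for the finger; the fit is clean (164×64 mm).

```bash
python3 - <<'E'
from h import *
for d in (-.03,.017):
    T=pose_tier(.144,np.radians(35),[.5417,.2692,.0848]); T[:3,3]+=T[:3,2]*d; print(T[:3,3]); move(T)
E
```

```text
[0.5247 0.2667 0.1094]
mm [  4.4861   7.1849 109.487 ] row [ 0.009   0.0144  0.219   0.0002  0.0034 -0.0018] rows>= 2.6334343092372205
[0.5513 0.2706 0.0709]
mm [  4.5651   7.181  156.487 ] row [ 0.0091  0.0144  0.313   0.0002  0.0034 -0.0018] rows>= 3.75822919715566
```

>>> {"op": "drive_tool", "data": {"targets": [[0.009,0.0144,0.1,0,0.0034,-0.002,-1],[0.009,0.0144,0.18,0,0.0034,-0.002,-1],[0.009,0.0144,0.219,0,0.0034,-0.002,-1],[0.009,0.0144,0.219,0,0.0034,-0.002,-1],[0.009,0.0144,0.219,0,0.0034,-0.002,-1]]}}

```text
clock: 12.55
tcp_pos: [0.5237, 0.2659, 0.107]
eef_rot: [0.298, -0.069, 0.952, 0.021]
ft_force: [-0.7, -0.2, -0.4]
grip_width: 0.998
grasp_force: 0.0
```

```bash
python3 - <<'E'
from h import *
T=pose_tier(.144,np.radians(35),[.5417,.2692,.0848]); T[:3,3]+=T[:3,2]*.017; move(T)
E
```

```text
mm [-2.447   0.7189 45.6236] row [-0.0049  0.0014  0.0912 -0.0025 -0.0081  0.0011] rows>= 1.0957984741422122
```

>>> {"op": "drive_tool", "data": {"targets": [[-0.0045,0.001,0.05,0,-0.008,0.001,-1],[-0.0045,0.001,0.091,0,-0.008,0.001,-1],[-0.0045,0.001,0.091,0,-0.008,0.001,-1],[-0.0045,0.001,0.091,0,-0.008,0.001,-1],[-0.0045,0.001,0.091,0,-0.008,0.001,0.5],[-0.0045,0.001,0.091,0,-0.008,0.001,0.5],[-0.0045,0.001,0.091,0,-0.008,0.001,0.5],[-0.0045,0.001,0.091,0,-0.008,0.001,0.5],[-0.0045,0.001,0.091,0,-0.008,0.001,0.5],[-0.0045,0.001,0.091,0,-0.008,0.001,0.5]], "squeeze": 30}}

```text
clock: 13.38
tcp_pos: [0.5509, 0.2715, 0.0744]
eef_rot: [0.303, -0.069, 0.95, 0.022]
ft_force: [-5.0, -1.2, 6.3]
grip_width: 0.743
grasp_force: 30.7
```

>>> {"op": "drive_tool", "data": {"targets": [[0,0,-0.01,0,0,0,0.5],[0,0,-0.04,0,0,0,0.5],[0,0,-0.1,0,0,0,0.5],[0,0,-0.17,0,0,0,0.5],[0,0,-0.24,0,0,0,0.5],[0,0,-0.26,0,0,0,0.5],[0,0,-0.26,0,0,0,0.5]], "squeeze": 30}}

```text
clock: 13.97
tcp_pos: [0.4761, 0.2609, 0.1822]
eef_rot: [0.304, -0.069, 0.95, 0.023]
ft_force: [-0.3, -0.3, -1.2]
grip_width: 0.739
grasp_force: 33.9
```

```bash
python3 - <<'E'
from h import *
T=pose_tier(-.25,np.radians(12),[.55,.08,.26]);move(T)
E
```

```text
mm [ -83.3121 -189.6559  -36.5097] row [-0.1666 -0.3793 -0.073   0.3236  0.8072  0.7298] rows>= 5.044141661298623
```

>>> {"op": "drive_tool", "data": {"targets": [[-0.03,-0.02,-0.07,0.05,0.15,0.15,0.5],[-0.07,-0.09,-0.09,0.1,0.35,0.35,0.5],[-0.1,-0.17,-0.09,0.2,0.5,0.5,0.5],[-0.14,-0.25,-0.08,0.25,0.65,0.6,0.5],[-0.167,-0.33,-0.073,0.32,0.8,0.73,0.5],[-0.167,-0.38,-0.073,0.32,0.8,0.73,0.5],[-0.167,-0.38,-0.073,0.32,0.8,0.73,0.5],[-0.167,-0.38,-0.073,0.32,0.8,0.73,0.5]]}}

```text
clock: 14.63
tcp_pos: [0.5518, 0.0767, 0.2554]
eef_rot: [0.103, 0.127, 0.987, -0.014]
ft_force: [-0.4, 0.3, -1.7]
grip_width: 0.745
grasp_force: 34.0
```

```bash
python3 - <<'E'
from h import *
move(look())
E
```

```text
mm [-94.5667 -65.1054  25.5316] row [-0.1891 -0.1302  0.0511  0.0527  0.4132  0.5271] rows>= 2.820519542874826
```

>>> {"op": "drive_tool", "data": {"targets": [[-0.189,-0.13,0.051,0.053,0.413,0.527,0.5],[-0.189,-0.13,0.051,0.053,0.413,0.527,0.5],[-0.189,-0.13,0.051,0.053,0.413,0.527,0.5],[-0.189,-0.13,0.051,0.053,0.413,0.527,0.5],[-0.189,-0.13,0.051,0.053,0.413,0.527,0.5],[-0.189,-0.13,0.051,0.053,0.413,0.527,0.5]]}}

```text
clock: 15.13
tcp_pos: [0.6285, -0.0067, 0.2498]
eef_rot: [-0.001, 0.254, 0.967, 0.0]
ft_force: [-0.7, 0.5, -1.4]
grip_width: 0.744
grasp_force: 33.9
```

```bash
python3 - <<'E'
from h import *
o=arm.get_obs(); w=vision.capture('wrist'); save(w,'w8'); T=Tt(o); print(o['tcp_pos'])
W=cloud(w,ext(w,T)); print(rackfit(np.where(W[...,2:]>.052,W,np.nan),RK))
C=cloud(w,w['hand_eye']); q=C[(abs(C[...,0]-.05)<.025)&(abs(C[...,1])<.008)][:,2]; z0=np.median(q); print(z0)
s,h=plate(w,z0); print(s); print(h)
E
```

```text
[ 0.6285 -0.0067  0.2498]
(array([ 0.5651, -0.124 , -0.5198]), np.int64(978), np.float64(0.0003529351092051139))
-0.013783333362076607
[-0.0059  0.0012 -0.0134]
[[-10.6374  13.099   17.6704  17.9966]
 [-10.5669 -14.6281  17.4609  17.8192]
 [ 15.2151  13.1386  17.6206  17.8869]
 [ 15.2632 -14.6433  17.5857  18.0235]
 [ 41.011   13.1242  17.755   17.9396]
 [ 41.0236 -14.5733  17.8149  17.8789]
 [ 67.732   16.0084   9.9154  10.0619]
 [ 67.7911 -17.5721  10.0466  10.2876]]
```

```bash
cat >> h.py <<'E'
WH=dict(off=(.00215,-.00076),dyaw=0.0,zund=-.0054)
def pw(under):
    T=place(**WH,under=under,rack=RK); T[:3,:3]=T[:3,:3]@R.from_euler('y',-.0059).as_matrix(); return T
E
python3 - <<'E'
from h import *
move(pw(.108))
E
```

```text
mm [  -4.9096 -132.8442  148.2027] row [-0.0098 -0.2657  0.2964  0.0005 -0.0117  0.014 ] rows>= 4.774274238497595
```

>>> {"op": "drive_tool", "data": {"targets": [[-0.01,-0.08,0.0,0,-0.012,0.014,0.5],[-0.01,-0.16,0.0,0,-0.012,0.014,0.5],[-0.01,-0.23,0.03,0,-0.012,0.014,0.5],[-0.01,-0.266,0.1,0,-0.012,0.014,0.5],[-0.01,-0.266,0.17,0,-0.012,0.014,0.5],[-0.01,-0.266,0.23,0,-0.012,0.014,0.5],[-0.01,-0.266,0.27,0,-0.012,0.014,0.5],[-0.01,-0.266,0.284,0,-0.012,0.014,0.5],[-0.01,-0.266,0.284,0,-0.012,0.014,0.5],[-0.01,-0.266,0.284,0,-0.012,0.014,0.5]]}}

```text
clock: 16.02
tcp_pos: [0.5689, -0.1253, 0.111]
eef_rot: [0.005, 0.257, 0.966, -0.001]
ft_force: [0.1, -0.7, -0.4]
grip_width: 0.742
grasp_force: 34.0
```

```bash
cat >> h.py <<'E'
def chkw():
    move(pw(.078)); o=arm.get_obs(); w=vision.capture('wrist'); zt=o['tcp_pos'][2]; print(o['clock'],o['tcp_pos'],o['ft_force'],o['ft_torque'])
    s,h=plate(w,-.0134); print(s,h[-2:]); c=h[-2:,:2][np.argsort(h[-2:,1])]/1000
    C=cloud(w,w['hand_eye']).reshape(-1,3); hh=zt-C[:,2]
    for k in range(2):
        q=C[(abs(C[:,0]-c[k,0])<.011)&(abs(C[:,1]-c[k,1])<.009)&(hh<.1035)&(hh>.055)]; print(k,np.histogram(hh[(abs(C[:,0]-c[k,0])<.011)&(abs(C[:,1]-c[k,1])<.009)],bins=np.arange(.045,.125,.005))[0])
        q=q[hh[(abs(C[:,0]-c[k,0])<.011)&(abs(C[:,1]-c[k,1])<.009)&(hh<.1035)&(hh>.055)]>.082] 
        if len(q): print('  tip pts',len(q),q.mean(0)*1000,q.min(0)*1000,q.max(0)*1000, 'top', q[q[:,2]<q[:,2].min()+.0015].mean(0)*1000)
    return w
E
python3 - <<'E'
from h import *
w=chkw(); save(w,'w9'); im=cv2.imread('pics/w9.png')[50:180,140:370]; cv2.imwrite('pics/w9c.png',cv2.resize(im,None,fx=3.4,fy=3.4,interpolation=cv2.INTER_CUBIC))
E
```

```text
mm [ 2.1452 -0.0234 38.3662] row [ 0.0043 -0.      0.0767  0.0015  0.0067 -0.0011] rows>= 0.9214903788957187
16.0167 [ 0.5689 -0.1253  0.111 ] [ 0.1105 -0.7401 -0.3573] [ 0.0752 -0.0104 -0.0436]
[-0.0061  0.0012 -0.0134] [[ 67.7271  16.0005   9.879   10.2742]
 [ 67.773  -17.5477  10.0096  10.0256]]
0 [ 4 70  0  0  0  0 90  1  0 14 53 27  0  0 53]
  tip pts 94 [ 68.8207 -18.5699  12.922 ] [ 66.5072 -21.3949   9.2398] [ 71.1758 -16.1141  17.543 ] top [ 69.6485 -17.8727  10.0046]
1 [10 59  0  0  0  0 90  2  0 13 54 30  0  0 59]
  tip pts 97 [68.8346 17.1935 12.8058] [66.4454 14.6757  8.559 ] [71.186  20.2385 17.6957] top [69.9335 16.4411  9.4605]
```

View pics/w9c.png

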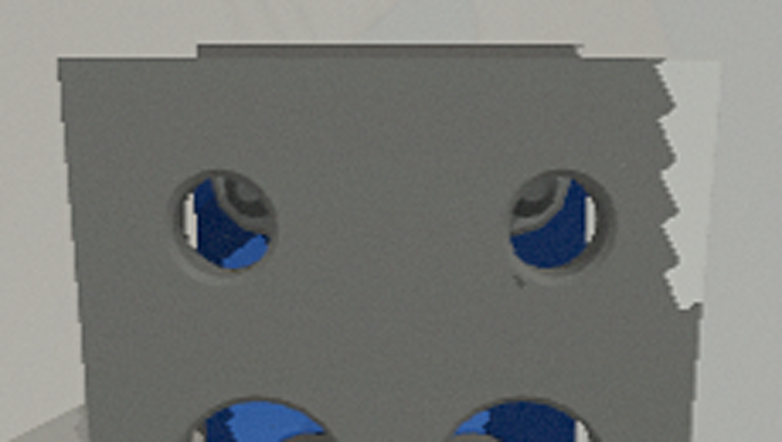

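The crop shows both rod tips in view through the 10 mm holes but displaced toward the outer end; reading and picture both say about +2.1 mm in tool x. I correct and lower a little.

>>> {"op": "drive_tool", "data": {"targets": [[0.0042,0,0,0.001,0.0067,-0.001,0.5],[0.0042,0,0,0.001,0.0067,-0.001,0.5],[0.0042,0,0.005,0.001,0.0067,-0.001,0.5],[0.0042,0,0.01,0.001,0.0067,-0.001,0.5],[0.0042,0,0.01,0.001,0.0067,-0.001,0.5]]}}

```text
clock: 16.48
tcp_pos: [0.5666, -0.1252, 0.104]
eef_rot: [0.002, 0.258, 0.966, -0.001]
ft_force: [0.2, -0.0, -1.2]
grip_width: 0.743
grasp_force: 34.0
```

```bash
python3 - <<'E'
from h import *
chkw()
E
```

```text
mm [-0.1345  1.114  31.4216] row [-0.0003  0.0022  0.0628 -0.0003 -0.0044 -0.0039] rows>= 0.7539957352469783
16.4833 [ 0.5666 -0.1252  0.104 ] [ 0.1923 -0.0394 -1.2308] [ 0.028  -0.0391 -0.0081]
[-0.0064  0.0015 -0.0134] [[ 67.8005  16.0571   9.8461  10.1715]
 [ 67.8177 -17.5825  10.0137  10.0858]]
0 [  12   20    0    0    0    0  103    0    0   29   95   41    2   86
 2861]
  tip pts 165 [ 67.6768 -17.305    6.0841] [ 64.1457 -20.1566   2.0484] [ 71.0121 -14.7281  11.7272] top [ 67.8565 -16.368    3.0311]
1 [   2    6    0    0    0    0  126    0    0   46  168   37    8   87
 2843]
  tip pts 251 [68.0007 17.2873  6.6014] [64.2103 13.7951  2.3032] [71.4591 21.2466 11.3411] top [68.0085 17.3128  3.3365]
```

>>> {"op": "drive_tool", "data": {"targets": [[-0.0002,0.0022,0,0,-0.004,-0.004,0.5],[-0.0002,0.0022,0.004,0,-0.004,-0.004,0.5],[-0.0002,0.0022,0.008,0,-0.004,-0.004,0.5],[-0.0002,0.0022,0.012,0,-0.004,-0.004,0.5],[-0.0002,0.0022,0.012,0,-0.004,-0.004,0.5]]}}

```text
clock: 16.95
tcp_pos: [0.5671, -0.1242, 0.0978]
eef_rot: [0.002, 0.257, 0.966, -0.001]
ft_force: [-0.2, 0.4, -0.3]
grip_width: 0.745
grasp_force: 34.0
```

```bash
python3 - <<'E'
from h import *
chkw()
E
```

```text
mm [-0.1921  0.0042 25.1656] row [-0.0004  0.      0.0503 -0.0004 -0.0014  0.0003] rows>= 0.6035103931997916
16.95 [ 0.5671 -0.1242  0.0978] [-0.1998  0.3599 -0.3004] [ 0.037   0.051  -0.0049]
[-0.0062  0.0009 -0.0134] [[ 67.7857  16.0695   9.9484  10.2675]
 [ 67.8523 -17.5486  10.0716  10.0891]]
0 [   4   16    0    0    0    0  124    1    0   38  173   73  121 2800
    0]
  tip pts 266 [ 67.9114 -17.5318  -0.0321] [ 63.3081 -22.7948  -5.6816] [ 71.4617 -14.4126   4.9369] top [ 65.4584 -21.4148  -5.539 ]
1 [   1   15    0    0    0    0  128    1    2   48  176   82  117 2808
    0]
  tip pts 286 [67.9767 16.4178  0.2051] [64.0943 13.0748 -5.4807] [71.4993 21.3552  9.2277] top [68.0514 19.1003 -4.9074]
```

>>> {"op": "drive_tool", "data": {"targets": [[-0.0002,0,0.003,0,-0.001,0,0.5],[-0.0002,0,0.006,0,-0.001,0,0.5],[-0.0002,0,0.009,0,-0.001,0,0.5],[-0.0002,0,0.012,0,-0.001,0,0.5],[-0.0002,0,0.014,0,-0.001,0,0.5]]}}

```text
clock: 17.42
tcp_pos: [0.5674, -0.1244, 0.0911]
eef_rot: [0.003, 0.257, 0.966, -0.001]
ft_force: [-0.1, 0.1, -0.9]
grip_width: 0.742
grasp_force: 34.0
```

```bash
python3 - <<'E'
from h import *
w=chkw(); o=arm.get_obs(); print(rods(w,o['tcp_pos'][2],np.array([[.068,-.0175],[.068,.016]]),.082,.094))
E
```

```text
mm [ 0.182  -0.0494 18.4989] row [ 0.0004 -0.0001  0.037  -0.0003  0.0008  0.0003] rows>= 0.44364070813956175
17.4167 [ 0.5674 -0.1244  0.0911] [-0.0521  0.1251 -0.8738] [ 0.0204  0.0155 -0.0789]
[-0.0059  0.0014 -0.0134] [[ 67.749   16.0427   9.9705  10.0876]
 [ 67.8218 -17.5833   9.8266  10.1234]]
0 [   3   17    0    0    0    0  133    1    0   51  256 1561 1408    0
    0]
  tip pts 485 [ 67.8496 -18.1777  -7.5964] [ 57.0809 -26.505  -12.3915] [78.7172 -8.6014  0.3959] top [ 67.5723 -19.0595 -11.9446]
1 [   3   11    0    0    0    0  132    2    2   59  277 1642 1311    0
    0]
  tip pts 492 [67.7834 16.9432 -7.332 ] [ 58.4817   7.2545 -12.3995] [78.3869 24.4021  5.5567] top [ 66.9329  18.1529 -11.9225]
[[ 68.3583 -17.569   28.       0.1967]
 [ 68.4322  16.3756  26.       0.1529]]
```

Entering freely (force unchanged). Continue in small steps.

>>> {"op": "drive_tool", "data": {"targets": [[0.0006,0,0.003,0,0.001,0,0.5],[0.0006,0,0.006,0,0.001,0,0.5],[0.0006,0,0.009,0,0.001,0,0.5],[0.0006,0,0.012,0,0.001,0,0.5],[0.0006,0,0.014,0,0.001,0,0.5]]}}

```text
clock: 17.88
tcp_pos: [0.5672, -0.1243, 0.0841]
eef_rot: [0.003, 0.257, 0.966, -0.001]
ft_force: [-0.2, -0.1, -1.4]
grip_width: 0.743
grasp_force: 34.0
```

```bash
python3 - <<'E'
from h import *
w=chkw(); o=arm.get_obs(); print(rods(w,o['tcp_pos'][2],np.array([[.068,-.0175],[.068,.016]]),.082,.094))
E
```

```text
mm [-0.1061 -0.0605 11.5325] row [-0.0002 -0.0001  0.0231 -0.0002 -0.0001  0.0003] rows>= 0.27657492144897255
17.8833 [ 0.5672 -0.1243  0.0841] [-0.2094 -0.1165 -1.4394] [0.0112 0.0059 0.0325]
[-0.0059  0.0009 -0.0134] [[ 67.7301  16.0824   9.929   10.0939]
 [ 67.8013 -17.5903   9.9131  10.275 ]]
0 [   0    0    0    0    0    0  106    2   11  187 3094   72    0    0
    0]
  tip pts 3364 [ 68.1826 -17.6331 -13.5765] [ 56.8114 -26.5727 -17.99  ] [78.7181 -8.5939 -1.4658] top [ 67.9986 -17.3977 -16.8991]
1 [   0    0    0    0    0    0   90    4   17  201 3098   75    0    0
    0]
  tip pts 3394 [ 68.1454  16.1492 -13.4874] [ 56.7571   7.0861 -17.9813] [78.7067 25.0806  1.0871] top [ 68.049   16.296  -17.0217]
[[ 67.5255 -18.2447 144.       0.4072]
 [ 67.6136  16.922  158.       0.371 ]]
```

Rods are inside the holes, no contact force. 11.5 mm to go.

>>> {"op": "drive_tool", "data": {"targets": [[0.0001,0,0.004,0,0,0,0.5],[0.0001,0,0.008,0,0,0,0.5],[0.0001,0,0.012,0,0,0,0.5],[0.0001,0,0.016,0,0,0,0.5],[0.0001,0,0.019,0,0,0,0.5],[0.0001,0,0.02,0,0,0,0.5],[0.0001,0,0.02,0,0,0,0.5]]}}

```text
clock: 18.52
tcp_pos: [0.5672, -0.1242, 0.0741]
eef_rot: [0.003, 0.257, 0.966, -0.001]
ft_force: [0.5, -0.2, -0.4]
grip_width: 0.744
grasp_force: 34.0
```

```bash
python3 - <<'E'
from h import *
chkw()
E
```

```text
mm [-0.1996 -0.0663  1.5431] row [-0.0004 -0.0001  0.0031 -0.0002 -0.0004  0.0004] rows>= 0.037347842588843674
18.5167 [ 0.5672 -0.1242  0.0741] [ 0.4684 -0.212  -0.3999] [ 0.0022 -0.0225  0.0138]
[-0.0064  0.0012 -0.0134] [[ 67.624   16.2239  10.1171  10.4989]
 [ 67.8484 -17.6368  10.1466  10.2016]]
0 [   0    0    0    0    0    0   56   54 2864  132  286   84    0    0
    0]
  tip pts 3407 [ 68.2968 -17.502  -15.1377] [ 56.8753 -26.6265 -27.5557] [78.7178 -8.6446 -7.8636] top [ 67.9961 -17.429  -26.6174]
1 [   0    0    0    0    0    0   69   58 2818  132  287   81    0    0
    0]
  tip pts 3358 [ 68.0201  16.1259 -15.0902] [ 56.6257   7.225  -27.855 ] [78.392  25.2211 -7.875 ] top [ 68.0089  16.3274 -26.8831]
```

>>> {"op": "drive_tool", "data": {"targets": [[-0.0003,0,0.001,0,0,0,0.5],[-0.0003,0,0.002,0,0,0,0.5],[-0.0003,0,0.003,0,0,0,0.5],[-0.0003,0,0.0036,0,0,0,0.5],[-0.0003,0,0.0036,0,0,0,0.5],[-0.0003,0,0.0036,0,0,0,0.5]]}}

```text
clock: 19.07
tcp_pos: [0.5675, -0.1244, 0.0726]
eef_rot: [0.003, 0.257, 0.966, -0.001]
ft_force: [-0.1, -0.0, 0.0]
grip_width: 0.737
grasp_force: 34.1
```

>>> {"op": "drive_tool", "data": {"targets": [[0,0,0.001,0,0,0,0.5],[0,0,0.0016,0,0,0,0.5],[0,0,0.0016,0,0,0,0.5]]}}

```text
clock: 19.32
tcp_pos: [0.5675, -0.1244, 0.0726]
eef_rot: [0.003, 0.257, 0.966, -0.001]
ft_force: [-2.0, 0.8, 5.4]
grip_width: 0.743
grasp_force: 34.7
```

```bash
python3 - <<'E'
from h import *
w=chkw(); W=cloud(w,ext(w,Tt())); q=W[(np.linalg.norm(W[...,:2]-RK[:2],axis=-1)<.08)&(W[...,2]>.08)&(W[...,2]<.09)]
A=np.c_[q[:,:2]-RK[:2],np.ones(len(q))]; print(np.linalg.lstsq(A,q[:,2],rcond=None)[0],len(q))
E
```

```text
mm [ 0.1483 -0.0674 -0.0313] row [ 0.0003 -0.0001 -0.0001 -0.0001  0.0012  0.0003] rows>= 0.004750131760390877
19.3167 [ 0.5675 -0.1244  0.0726] [-2.0294  0.8122  5.3811] [ 0.1222  0.4297 -0.0254]
[-0.0078  0.0009 -0.0135] [[ 67.6637 -17.7064   9.7345  10.4173]
 [ 67.6682  16.2724  10.0244  10.6302]]
0 [   0    0    0    0    0    0   57   67 2815  137  283   96    0    0
    0]
  tip pts 3380 [ 68.0852 -17.5188 -15.5925] [ 56.6639 -26.7025 -29.7814] [78.4033 -8.7094 -9.4979] top [ 68.3298 -17.5729 -28.63  ]
1 [   0    0    0    0    0    0   69   87 2772  137  287   87    0    0
    0]
  tip pts 3351 [ 68.0819  16.1038 -15.5314] [ 56.6712   7.2856 -29.758 ] [78.3914 25.2706 -9.4495] top [ 68.2613  16.2801 -28.7713]
[-0.0041  0.0011  0.0858] 40101
```

Seated (5 N contact, top at 85.8 mm, level). Release and retreat.

>>> {"op": "drive_tool", "data": {"targets": [[0,0,0,0,0,0,0.5],[0,0,0,0,0,0,-0.6],[0,0,0,0,0,0,-1],[0,0,0,0,0,0,-1],[0,0,0,0,0,0,-1],[0,0,0,0,0,0,-1]]}}

```text
clock: 19.87
tcp_pos: [0.5675, -0.1244, 0.0716]
eef_rot: [0.003, 0.257, 0.966, -0.001]
ft_force: [0.0, 0.9, -1.0]
grip_width: 0.998
grasp_force: 0.0
```

>>> {"op": "drive_tool", "data": {"targets": [[0,0,-0.02,0,0,0,-1],[0,0,-0.08,0,0,0,-1],[0,0,-0.16,0,0,0,-1],[0,0,-0.24,0,0,0,-1],[0,0,-0.28,0,0,0,-1],[0,0,-0.28,0,0,0,-1],[0,0,-0.28,0,0,0,-1]]}}

```text
clock: 20.45
tcp_pos: [0.5677, -0.1243, 0.2139]
eef_rot: [0.005, 0.257, 0.966, -0.001]
ft_force: [-1.0, 0.9, -1.0]
grip_width: 1.001
grasp_force: 0.0
```

```bash
python3 - <<'E'
from h import *
o=arm.get_obs(); w=vision.capture('wrist'); W=cloud(w,ext(w,Tt(o))); save(w,'w10'); print(o['tcp_pos'],o['ft_force'],o['clock'])
near=np.linalg.norm(W[...,:2]-RK[:2],axis=-1)
for lo,hi in ((.079,.092),(.045,.055)):
    P=W[(near<.1)&(W[...,2]>lo)&(W[...,2]<hi)]; A=np.c_[P[:,:2]-RK[:2],np.ones(len(P))]
    for _ in range(3):
        s=np.linalg.lstsq(A,P[:,2],rcond=None)[0]; k=abs(A@s-P[:,2])<.0015; P=P[k]; A=A[k]
    print(s,len(P),cv2.minAreaRect(P[:,:2].astype(np.float32)))
E
```

```text
[ 0.5677 -0.1243  0.2139] [-0.9535  0.894  -0.9701] 20.45
[-0.0005 -0.001   0.0861] 12160 ((0.5655573606491089, -0.12416915595531464), (0.06418201327323914, 0.16384950280189514), 60.18132781982422)
[ 0.0004 -0.0026  0.0501] 1444 ((0.5743215084075928, -0.12909719347953796), (0.05035954341292381, 0.10067973285913467), 60.48655319213867)
```

View pics/w10.png

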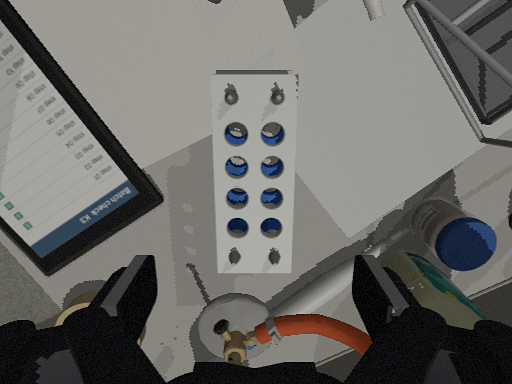

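The white tier sits level with all four rods through its holes (about (231,97), (277,97), (234,257), (274,257)), blue below it; heights 86.1 and 50.1 mm at the top faces. Handing in.

```bash
python3 -c "
from cell import workorder; print(workorder.hand_in())"
```

```text
the job is handed in; nothing more can be done
None
```

The rack is back together and the job is handed in, though the hand-in returned no verdict. In the last measurement the blue tier sat level on the lower shoulders and the white tier level on the upper ones. Both were centred, and nothing else was disturbed on purpose (bystander positions were not re-measured).

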